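# Close up the electrode case

### The job

Close up the electrode case on the bench with your fingertips: push both of its small drawers fully home and push the raised lid down until it is fully shut. Nothing needs to be gripped: do not lift the case or shove it along the bench, and leave the jars, the beaker and the loose jar cap where they stand.

Things in the scene. Friction and masses are not known exactly. Their poses are not given: they have to be found in the camera images.
- case: cream electrode case, a loose heavy box (about 4 kg): 150 mm deep (x), 300 wide (y), 85 high without the lid. Origin: centre of its underside; its +x points away from the robot (yawed up to 0.35 rad), +y left, z up. Two drawers side by side in its front (x = -75 mm), an open tray above them under a hinged lid. A level push over 18 to 30 N slides it
- drawer_left (a joint): how far the left (+y) drawer stands out of the case front, m: 0 fully home, at most 0.08 out; it slides along the case's x and is pushed in towards the case's +x. Stiff runners: needs about 2 to 3 N and stays where it is left
- drawer_right (a joint): the same for the right (-y) drawer
- drawer_left_pull (a point): middle of the front face of the left drawer's dark pull bar (50 mm wide, 12 high), which stands 16 mm out from the drawer's front panel; the panel is 143 mm wide and reaches from 5 to 47 mm above the bench. The point is 28 mm above the bench, at case y = +73 mm, and at case x = -103 mm when the drawer is home
- drawer_right_pull (a point): the same point of the right drawer, at case y = -73 mm
- lid (a joint): opening angle of the lid, rad: 0 shut (level on the case), 0.9 to 1.35 at the start, at most 1.7. A flat panel hinged along the top of the case's far (+x) side; raised, its outer face looks up and away from the robot. A stiff hinge holds it at any angle; closing it takes 1 to 4 N square to the panel at 115 mm from the hinge
- lid_hinge (a point): middle of the lid's hinge line, at case x = +75 mm, y = 0, 85.5 mm above the bench; the line runs along the case's y. The lid's inner face lies in the plane through this line
- lid_edge (a point): middle of the free edge of the lid on its outer face, 150 mm from the hinge line; the lid is 300 mm wide (y), 8 mm thick; a dark lifting tab 60 mm wide sticks out 12 mm past this edge. Shut, the outer face is 93.5 mm above the bench
- jar_a: bystander: closed glass jar with metal screw cap, 50 mm wide, 75 mm high, origin at the centre of its underside
- jar_b: bystander: a second jar just like it
- beaker: bystander: glass beaker, 70 mm wide, 90 mm high, origin at the centre of its underside
- cap: bystander: loose metal jar cap ring lying on the bench beside the case, 54 mm wide, 12 mm high, origin at the centre of its underside

How it is judged:
By the outcome, as a careful person would: the job done as asked, in the order asked, and still so for the second after the job is handed in, with the robot touching nothing.
It also fails if it takes over 58 s, if anything falls off the work surface, if the arm or the gripper's body presses on something with over 40 N, if the wrist force passes 120 N, or if a joint passes its speed limit or range.

### The arm

A 6-joint arm with a two-finger parallel gripper is mounted at the origin on the work surface. World frame = base frame: x ahead of the robot, y to its left, z up, the work surface at z = 0. Lengths are in m, angles in rad, forces in N, time in s.
With the tool pointing down it reaches from about 0.375 to 0.9 m from the base axis. Payload 3.1 kg.
Tool frame: the origin (TCP) lies midway between the tips of the shut fingers; the grasp point (between the pads) lies 19 mm behind it; z points along the fingers, y is the line along which they close (so a half turn about z gives the same grasp; the last joint's range is limited). The gripper opens to 85 mm and grips with 20 to 120 N. Pads are 22 mm wide; open, the fingers measure 114 mm over their backs; the gripper's body (76 mm by 85 mm) begins 54 mm behind the grasp point. The pads swing forward as they close: fully open they stand 13 mm farther back than shut.
Start: joints at [0.936, 0.527, 1.433, -0, 1.181, -0.178], TCP at [0.275, 0.561, 0.231] pointing down, gripper open.
Joint ranges: [-3.08, 3.08], [-0.75, 2.2], [0.22, 2.44], [-1.43, 4.57], [0, 2.65], [-2.85, 2.85]. Speed limits (rad/s): [2.79, 2.79, 3.14, 3.14, 3.14, 3.14].

### API

Orientations are given as a unit quaternion [x, y, z, w].
In Python, from bench import telemetry, viewer, job_done gives the robot as it stands.
- The arm moves only by the tool send_rows, never from a script. Its argument "series" is a list of rows, each an object of numbers: "gripper": the finger opening in mm, from 0 to 85.4; "x", "y", "z": the shift along the tool's x, y, z in mm; "wx", "wy", "wz": the turn, a rotation vector about the tool's x, y, z in rad. A call has exactly 5 rows; each row shifts and turns the commanded pose from where the row before left it, along the tool's axes as they then stand; what a row does not reach is not made up. A row lasts 1/8 s, in which the tool goes at most 62.5 mm and 10.7 degrees, less where a joint would pass 70% of its speed; a pose out of reach is approached as far as the arm can. A call with a gripper value outside its range is refused whole. The fingers move at their own pace and stop on an object; the grip force is fixed at half the most. Time passes only in rows, so rows that do not move let the fingers close, or fill a call up. It gives the time, the measured TCP pose, the force, the opening and the grip force at its end, in the units of the state.
- telemetry.get_obs(): the state, without advancing time (a new reading comes with each control period).
- viewer.camera(name): name is "scene" or "top"; returns a dict with "color" (480x640x3 uint8, blue, green, red), "intrinsics" (3x3 intrinsics, pixels), "k1" (the pictures are not rectified: a ray, as slopes to the right and down, at radius r is drawn at 1 + k1 r^2 times it, then the intrinsics apply), "R" (3x3) and "t" (3): a world point X has camera coordinates R X + t. Camera axes: x right, y down, z forward; pixel columns grow to the right and rows downward; lengths in m; the calibration is good to about 2 mm. A picture is of the moment at which its call begins. There is no depth.
- job_done(): hands the job in; it is judged then, once.
The state is a dict: "t": time; "joint_positions": joint angles; "qd": joint speeds; "effort": joint torques, N m; "tcp_pos": TCP position; "eef_rot": TCP orientation; "force": force on the tool from outside, world axes, zero at the start; "torque": the same for the moment, N m; "finger_gap": finger opening in m; "grasp_force": force on a finger pad.
Only numpy, scipy, OpenCV 4.12 (cv2) and the standard library are available. Lean on these libraries where they do the work, as an engineer would, in place of code of your own. Each camera call takes 0.05 s, during which the arm holds its last target. There are 200 camera calls.

## Working session

There is one attempt and no reset: what is moved stays moved. The work goes in short steps, Python scripts to look and compute and a tool call to move; the robot and the scene stay as the last step left them, time stands still between calls to the robot, and variables do not carry over. Pictures are saved under pics/ and viewed, at most 10 in all, crops included, and the job is handed in when it is done.

Besides the shell and the picture viewer there is one more tool, called after "Request:" as name([rows], argument=value, ...), one row to a line, values as JSON. send_rows: Moves the arm, as the interface text tells. Its arguments: {"type":"object","properties":{"series":{"type":"array"}},"required":["series"]}

```bash
mkdir -p pics; python3 - <<'E'
from bench import telemetry, viewer
import cv2,pickle
o=telemetry.get_obs();print({k:o[k] for k in('t','tcp_pos','eef_rot','force','finger_gap')})
for n in('scene','top'):
    c=viewer.camera(n);cv2.imwrite(f'pics/{n}0.png',c['color']);pickle.dump(c,open(n+'.pkl','wb'));print(n,c['intrinsics'],c['k1'],c['R'],c['t'])
E
```

```text
{'t': 0.0, 'tcp_pos': array([0.27466343, 0.56062792, 0.2303454 ]), 'eef_rot': array([ 2.25919540e-01,  9.74145382e-01, -9.83124982e-04, -4.12981612e-04]), 'force': array([ 0.52395085,  0.19799345, -0.64928818]), 'finger_gap': 0.0850925880276398}
scene [[606.59498102   0.         304.58008036]
 [  0.         606.59498102 247.56419275]
 [  0.           0.           1.        ]] -0.13259023375265017 [[-0.87266847 -0.4881717   0.011753  ]
 [-0.43880087  0.77339722 -0.45750469]
 [ 0.21425111 -0.40440714 -0.88912953]] [0.52856357 0.28905936 0.87649133]
top [[437.18515618   0.         321.54136607]
 [  0.         437.18515618 233.21303874]
 [  0.           0.           1.        ]] -0.07490819824699006 [[-0.1004916  -0.99493703  0.00131801]
 [-0.97292948  0.09799151 -0.20929859]
 [ 0.20810976 -0.02231508 -0.97785089]] [0.05285614 0.58454308 0.72530527]
```

View pics/scene0.png

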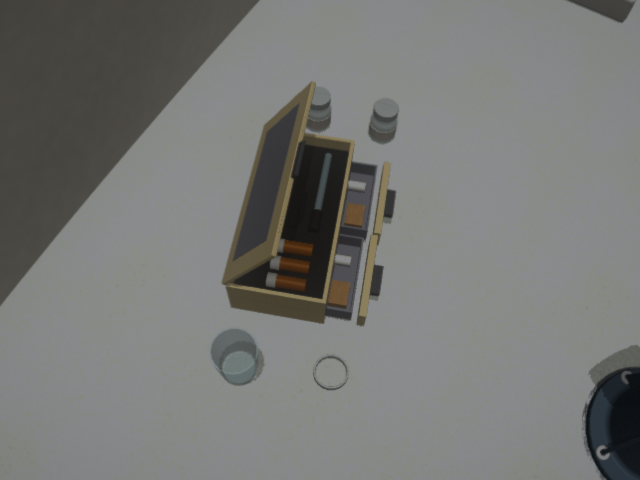

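View pics/top0.png

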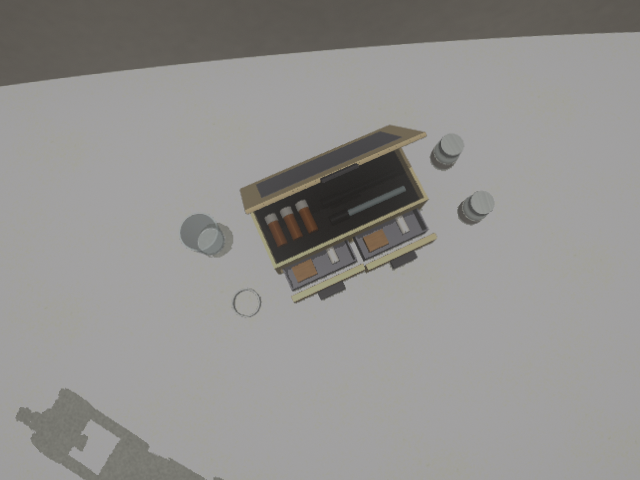

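The scene view shows the case at about (295,220) with both drawers out on its right and the lid raised. The top view shows the case rim from about (275,263) to (425,197), pulls near (331,290) and (403,260), and the beaker, cap and jars off to the sides. I'll enlarge both views to get pixel positions.

```bash
python3 - <<'E'
import cv2
a=cv2.imread('pics/top0.png')[115:310,235:445];cv2.imwrite('pics/topc.png',cv2.convertScaleAbs(cv2.resize(a,None,fx=3,fy=3,interpolation=cv2.INTER_CUBIC)[:590],alpha=1.6))
a=cv2.imread('pics/scene0.png')[75:335,215:415];cv2.imwrite('pics/scenec.png',cv2.convertScaleAbs(cv2.resize(a,None,fx=2.3,fy=2.3,interpolation=cv2.INTER_CUBIC),alpha=1.6))
E
```

```text
(no output)
```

View pics/topc.png

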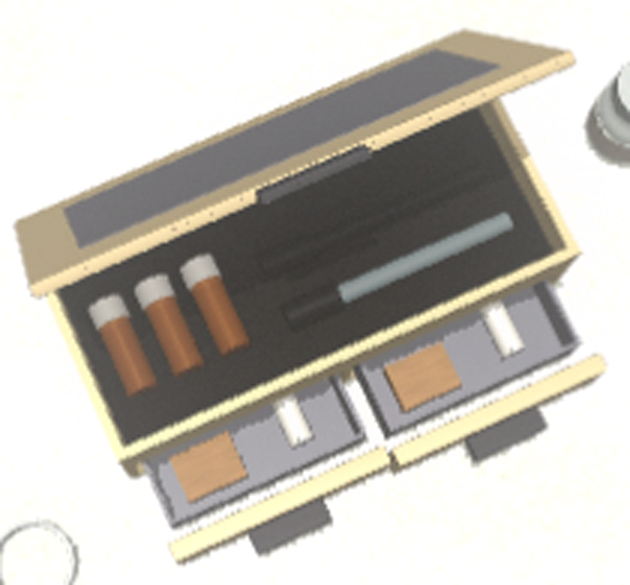

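View pics/scenec.png

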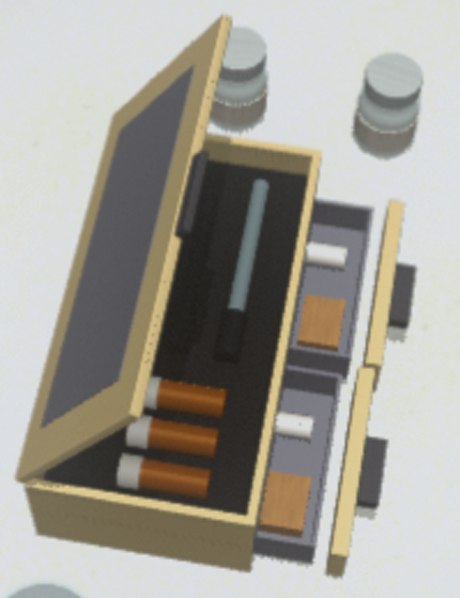

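The crops give these corners. Top crop: rim front corners (126,460) and (578,250), lid free edge (32,293) to (575,62). Scene crop: rim (252,516) and (320,152), lid free edge (135,417) to (228,17). Next I'll cast rays from these.

```bash
cat > h.py <<'E'
import numpy as np,pickle,cv2
C={n:pickle.load(open(n+'.pkl','rb')) for n in('scene','top')}
def ray(n,uv):
    c=C[n];K=c['intrinsics'];d=np.array([(uv[0]-K[0,2])/K[0,0],(uv[1]-K[1,2])/K[1,1]]);s=d.copy()
    for _ in range(20): s=d/(1+c['k1']*(s@s))
    return -c['R'].T@c['t'], c['R'].T@np.append(s,1)
def plane(n,uv,z):
    o,d=ray(n,uv);return o+d*(z-o[2])/d[2]
def tri(a,b):
    (o,d),(p,e)=ray('top',a),ray('scene',b)
    s=np.linalg.lstsq(np.c_[d,-e],p-o,rcond=None)[0];q,r=o+s[0]*d,p+s[1]*e
    return (q+r)/2,np.linalg.norm(q-r)
T=lambda x,y:(235+(x+.5)/3-.5,115+(y+.5)/3-.5)
S=lambda x,y:(215+(x+.5)/2.3-.5,75+(y+.5)/2.3-.5)
E
python3 - <<'E'
from h import *
np.set_printoptions(precision=4,suppress=True)
for n in C: print(n,ray(n,(0,0))[0])
fl,fr=plane('top',T(126,460),.085),plane('top',T(578,250),.085)
fl2,fr2=plane('scene',S(252,516),.085),plane('scene',S(320,152),.085)
print('rim top',fl,fr,np.linalg.norm(fl-fr),'scene',fl2,fr2,np.linalg.norm(fl2-fr2))
for a,b in((fl,fr),(fl2,fr2)): print('yaw',np.arctan2(-(a-b)[0],(a-b)[1]))
print('rimtri',tri(T(126,460),S(252,516)),tri(T(578,250),S(320,152)))
print('hinge L,R', plane('top',T(15,225),.0855),plane('top',T(465,30),.0855),plane('scene',S(20,480),.0855),plane('scene',S(115,120),.0855))
print('lid free inner L,R',tri(T(32,293),S(135,417)),tri(T(575,62),S(228,17)))
for n,z in(('fl',(172,560)),('fm',(388,462)),('fm2',(393,467)),('fr',(605,368))): print('panel front bottom?',n,plane('top',T(*z),.047))
# pulls top face outer edge z=.034
for z in((255,553),(330,520),(472,460),(545,426)): print('pull',plane('top',T(*z),.028))
for z in((358,505),(382,508),(388,325),(410,328)): print('pull s',plane('scene',S(*z),.034))
for n,a,zt in(('jarb',(480,203),.075),('jara',(450,146),.075),('beaker',(211,240),.0),('cap',(247,303),.012)): print(n,plane('top',a,zt))
E
```

```text
scene [0.4003 0.3889 0.9053]
top [0.4231 0.0115 0.8315]
rim top [0.5289 0.0773 0.085 ] [ 0.627 -0.2    0.085] 0.2942519564377466 scene [0.5317 0.0754 0.085 ] [ 0.6245 -0.2016  0.085 ] 0.2920950594881223
yaw 0.34016522270438965
yaw 0.32337936978629944
rimtri (array([0.5296, 0.077 , 0.0893]), np.float64(0.0027449578342107314)) (array([ 0.6246, -0.1988,  0.0892]), np.float64(0.0024144727866643205))
hinge L,R [0.6758 0.1322 0.0855] [ 0.7742 -0.1521  0.0855] [0.6731 0.1272 0.0855] [ 0.7697 -0.1522  0.0855]
lid free inner L,R (array([0.5958, 0.105 , 0.2151]), np.float64(0.0012191637077067735)) (array([ 0.6916, -0.1779,  0.2134]), np.float64(0.0008611445498932783))
panel front bottom? fl [0.472  0.0584 0.047 ]
panel front bottom? fm [ 0.5172 -0.0761  0.047 ]
panel front bottom? fm2 [ 0.5139 -0.0788  0.047 ]
panel front bottom? fr [ 0.5611 -0.216   0.047 ]
pull [0.4724 0.0089 0.028 ]
pull [ 0.4877 -0.0387  0.028 ]
pull [ 0.5154 -0.1301  0.028 ]
pull [ 0.5318 -0.1783  0.028 ]
pull s [0.481  0.0135 0.034 ]
pull s [0.4658 0.0074 0.034 ]
pull s [ 0.5248 -0.1239  0.034 ]
pull s [ 0.5098 -0.1296  0.034 ]
jarb [ 0.6111 -0.2978  0.075 ]
jara [ 0.7258 -0.2613  0.075 ]
beaker [0.6082 0.2081 0.    ]
cap [0.4793 0.1441 0.012 ]
```

Fit: case yaw is about 0.33 and its centre about (0.651, -0.037). The drawers are out about 52 mm (left) and 55 mm (right), and the lid is at about 1.0 rad. First I'll shut the fingers and square the tool to the case, so tool x = -case x and tool y = +case y.

Request:
send_rows([
  {"gripper": 0,"wz": -0.157},
  {"gripper": 0,"wz": -0.157},
  {"gripper": 0,"wz": -0.157},
  {"gripper": 0,"wz": -0.157},
  {"gripper": 0,"wz": -0.158},
])

```text
$.series[0]: bad value
```

Request:
send_rows([
  {"gripper": 0,"x": 9,"y": -50},
  {"gripper": 0,"x": 9,"y": -50},
  {"gripper": 0,"x": 9,"y": -50},
  {"gripper": 0,"x": 9,"y": -50},
  {"gripper": 0,"x": 9,"y": -50},
])

```text
$.series[0]: bad value
```

Request:
send_rows([
  {"gripper": 0,"y": -50},
  {"gripper": 0,"y": -50},
  {"gripper": 0,"y": -50},
  {"gripper": 0,"y": -50},
  {"gripper": 0,"y": -50},
])

```text
$.series[0]: bad value
```

```bash
cat > st.py <<'E'
import numpy as np
from bench import telemetry
from scipy.spatial.transform import Rotation as R
np.set_printoptions(precision=4,suppress=True)
o=telemetry.get_obs();A=R.from_rotvec([0,0,.332]).as_matrix();c=np.array([.651,-.037,0])
M=R.from_quat(o['eef_rot']).as_matrix()
print(round(o['t'],2),'case xyz',A.T@(o['tcp_pos']-c),'F case',A.T@o['force'],'gap',round(o['finger_gap'],4));print('tool axes in case (rows x,y,z)\n',(A.T@M).T)
E
python3 st.py
```

```text
0.1 case xyz [-0.161   0.6877  0.2304] F case [-0.0389  0.9325  0.5293] gap 0.0853
tool axes in case (rows x,y,z)
 [[-0.7054  0.7088  0.0004]
 [ 0.7088  0.7054 -0.0019]
 [-0.0016 -0.0011 -1.    ]]
```

Probably every key is required.

Request:
send_rows([
  {"gripper": 0,"x": 0,"y": 0,"z": 0,"wx": 0,"wy": 0,"wz": -0.157},
  {"gripper": 0,"x": 0,"y": 0,"z": 0,"wx": 0,"wy": 0,"wz": -0.157},
  {"gripper": 0,"x": 0,"y": 0,"z": 0,"wx": 0,"wy": 0,"wz": -0.157},
  {"gripper": 0,"x": 0,"y": 0,"z": 0,"wx": 0,"wy": 0,"wz": -0.157},
  {"gripper": 0,"x": 0,"y": 0,"z": 0,"wx": 0,"wy": 0,"wz": -0.158},
])

```text
t: 0.72
tcp_pos: [0.2748, 0.5608, 0.2307]
eef_rot: [-0.167, 0.986, -0.0, -0.0]
force: [0.3, -0.3, -0.5]
finger_gap: 0.0002
grasp_force: 0.0
```

Request:
send_rows([
  {"gripper": 0,"x": 9,"y": -50,"z": 0,"wx": 0,"wy": 0,"wz": 0},
  {"gripper": 0,"x": 9,"y": -50,"z": 0,"wx": 0,"wy": 0,"wz": 0},
  {"gripper": 0,"x": 9,"y": -50,"z": 0,"wx": 0,"wy": 0,"wz": 0},
  {"gripper": 0,"x": 9,"y": -50,"z": 0,"wx": 0,"wy": 0,"wz": 0},
  {"gripper": 0,"x": 9,"y": -50,"z": 0,"wx": 0,"wy": 0,"wz": 0},
])

```text
t: 1.35
tcp_pos: [0.3134, 0.3085, 0.2312]
eef_rot: [-0.165, 0.986, -0.0, -0.0]
force: [0.9, 0.3, 0.3]
finger_gap: -0.0002
grasp_force: 0.0
```

```bash
python3 st.py
```

```text
1.35 case xyz [-0.2065  0.4367  0.2312] F case [ 0.9631 -0.014   0.2873] gap -0.0002
tool axes in case (rows x,y,z)
 [[-1.      0.0013  0.0001]
 [ 0.0013  1.     -0.0002]
 [-0.0001 -0.0002 -1.    ]]
```

Request:
send_rows([
  {"gripper": 0,"x": 0,"y": -50,"z": 0,"wx": 0,"wy": 0,"wz": 0},
  {"gripper": 0,"x": 0,"y": -50,"z": 0,"wx": 0,"wy": 0,"wz": 0},
  {"gripper": 0,"x": 0,"y": -50,"z": 0,"wx": 0,"wy": 0,"wz": 0},
  {"gripper": 0,"x": 0,"y": -50,"z": 0,"wx": 0,"wy": 0,"wz": 0},
  {"gripper": 0,"x": 0,"y": -50,"z": 0,"wx": 0,"wy": 0,"wz": 0},
])

```text
t: 1.98
tcp_pos: [0.3948, 0.072, 0.2313]
eef_rot: [-0.164, 0.986, 0.0, 0.0]
force: [0.8, -0.4, -0.3]
finger_gap: -0.0001
grasp_force: 0.0
```

Request:
send_rows([
  {"gripper": 0,"x": 2,"y": -50,"z": 0,"wx": 0,"wy": 0,"wz": 0},
  {"gripper": 0,"x": 2,"y": -50,"z": 20,"wx": 0,"wy": 0,"wz": 0},
  {"gripper": 0,"x": 0,"y": -11,"z": 40,"wx": 0,"wy": 0,"wz": 0},
  {"gripper": 0,"x": 0,"y": 0,"z": 40,"wx": 0,"wy": 0,"wz": 0},
  {"gripper": 0,"x": 0,"y": 0,"z": 30,"wx": 0,"wy": 0,"wz": 0},
])

```text
t: 2.6
tcp_pos: [0.4263, -0.033, 0.0998]
eef_rot: [-0.164, 0.986, 0.0, -0.001]
force: [-0.5, 0.7, -0.8]
finger_gap: 0.0
grasp_force: 0.0
```

Request:
send_rows([
  {"gripper": 0,"x": 0,"y": 0,"z": 30,"wx": 0,"wy": 0,"wz": 0},
  {"gripper": 0,"x": 0,"y": 0,"z": 25,"wx": 0,"wy": 0,"wz": 0},
  {"gripper": 0,"x": 0,"y": 0,"z": 20,"wx": 0,"wy": 0,"wz": 0},
  {"gripper": 0,"x": 0,"y": 0,"z": 0,"wx": 0,"wy": 0,"wz": 0},
  {"gripper": 0,"x": 0,"y": 0,"z": 0,"wx": 0,"wy": 0,"wz": 0},
])

```text
t: 3.22
tcp_pos: [0.427, -0.0327, 0.0266]
eef_rot: [-0.164, 0.986, -0.0, 0.0]
force: [-0.2, 0.6, -0.8]
finger_gap: 0.0
grasp_force: 0.0
```

```bash
python3 st.py; python3 - <<'E'
from bench import viewer
import cv2
c=viewer.camera('top');cv2.imwrite('pics/top1.png',cv2.resize(c['color'][115:345,235:445],None,fx=2.5,fy=2.5,interpolation=cv2.INTER_CUBIC))
E
```

```text
3.23 case xyz [-0.2104  0.077   0.0266] F case [-0.0117  0.5873 -0.8005] gap 0.0
tool axes in case (rows x,y,z)
 [[-1.      0.0017 -0.0002]
 [ 0.0017  1.     -0.0002]
 [ 0.0002 -0.0002 -1.    ]]
```

View pics/top1.png

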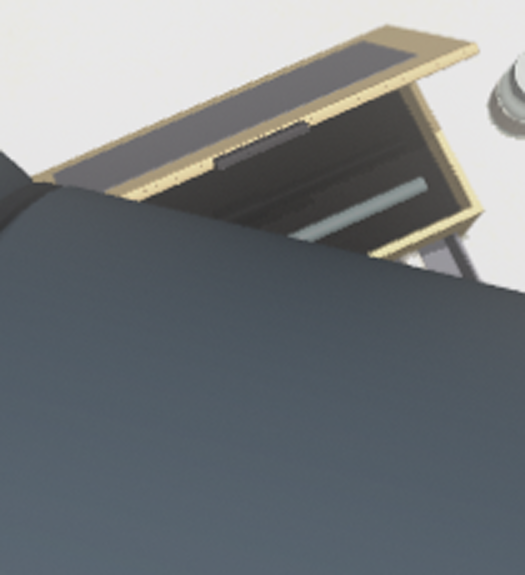

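The arm hides the drawers from above. I'll check clearance between the wrist and the lid from the scene camera.

```bash
python3 - <<'E'
from bench import viewer
import cv2
c=viewer.camera('scene');cv2.imwrite('pics/scene1.png',c['color'][60:460,180:640])
E
```

```text
(no output)
```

View pics/scene1.png

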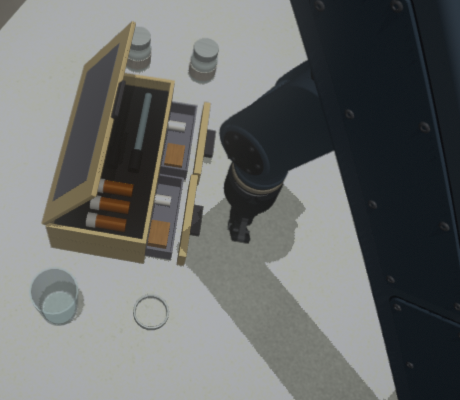

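The scene shows the fingertip at (240,230), straight in front of the left pull at (195,220), with the wrist well clear of the lid. Now pushing the left drawer.

Request:
send_rows([
  {"gripper": 0,"x": -15,"y": 0,"z": 0,"wx": 0,"wy": 0,"wz": 0},
  {"gripper": 0,"x": -12,"y": 0,"z": 0,"wx": 0,"wy": 0,"wz": 0},
  {"gripper": 0,"x": -8,"y": 0,"z": 0,"wx": 0,"wy": 0,"wz": 0},
  {"gripper": 0,"x": -8,"y": 0,"z": 0,"wx": 0,"wy": 0,"wz": 0},
  {"gripper": 0,"x": -7,"y": 0,"z": 0,"wx": 0,"wy": 0,"wz": 0},
])

```text
t: 3.95
tcp_pos: [0.4739, -0.0162, 0.0263]
eef_rot: [-0.165, 0.986, 0.0, -0.001]
force: [-1.7, -0.7, 0.4]
finger_gap: -0.0
grasp_force: 0.9
```

Request:
send_rows([
  {"gripper": 0,"x": -7,"y": 0,"z": 0,"wx": 0,"wy": 0,"wz": 0},
  {"gripper": 0,"x": -7,"y": 0,"z": 0,"wx": 0,"wy": 0,"wz": 0},
  {"gripper": 0,"x": -7,"y": 0,"z": 0,"wx": 0,"wy": 0,"wz": 0},
  {"gripper": 0,"x": -7,"y": 0,"z": 0,"wx": 0,"wy": 0,"wz": 0},
  {"gripper": 0,"x": -7,"y": 0,"z": 0,"wx": 0,"wy": 0,"wz": 0},
])

```text
t: 4.58
tcp_pos: [0.5074, -0.0048, 0.0262]
eef_rot: [-0.164, 0.986, 0.0, -0.0]
force: [-2.1, -0.6, 1.4]
finger_gap: 0.0002
grasp_force: 0.9
```

```bash
python3 st.py
```

```text
4.58 case xyz [-0.1253  0.0772  0.0262] F case [-2.1814  0.1069  1.409 ] gap 0.0002
tool axes in case (rows x,y,z)
 [[-1.      0.0018  0.0005]
 [ 0.0018  1.      0.0004]
 [-0.0005  0.0004 -1.    ]]
```

Request:
send_rows([
  {"gripper": 0,"x": -2,"y": 0,"z": 0,"wx": 0,"wy": 0,"wz": 0},
  {"gripper": 0,"x": -2,"y": 0,"z": 0,"wx": 0,"wy": 0,"wz": 0},
  {"gripper": 0,"x": -2,"y": 0,"z": 0,"wx": 0,"wy": 0,"wz": 0},
  {"gripper": 0,"x": -1,"y": 0,"z": 0,"wx": 0,"wy": 0,"wz": 0},
  {"gripper": 0,"x": 0,"y": 0,"z": 0,"wx": 0,"wy": 0,"wz": 0},
])

```text
t: 5.2
tcp_pos: [0.514, -0.0029, 0.0263]
eef_rot: [-0.164, 0.986, -0.0, 0.0]
force: [-1.1, 0.2, -0.1]
finger_gap: 0.0001
grasp_force: 0.5
```

```bash
python3 st.py|head -1
```

```text
5.2 case xyz [-0.1184  0.0769  0.0263] F case [-0.966   0.5438 -0.0725] gap 0.0001
```

Request:
send_rows([
  {"gripper": 0,"x": -1,"y": 0,"z": 0,"wx": 0,"wy": 0,"wz": 0},
  {"gripper": 0,"x": -0.5,"y": 0,"z": 0,"wx": 0,"wy": 0,"wz": 0},
  {"gripper": 0,"x": -0.5,"y": 0,"z": 0,"wx": 0,"wy": 0,"wz": 0},
  {"gripper": 0,"x": -0.5,"y": 0,"z": 0,"wx": 0,"wy": 0,"wz": 0},
  {"gripper": 0,"x": -0.5,"y": 0,"z": 0,"wx": 0,"wy": 0,"wz": 0},
])

```text
t: 5.82
tcp_pos: [0.515, -0.0024, 0.0263]
eef_rot: [-0.165, 0.986, 0.0, -0.002]
force: [-6.0, -5.4, 3.3]
finger_gap: -0.0001
grasp_force: 3.6
```

Request:
send_rows([
  {"gripper": 0,"x": -0.3,"y": 0,"z": 0,"wx": 0,"wy": 0,"wz": 0},
  {"gripper": 0,"x": -0.3,"y": 0,"z": 0,"wx": 0,"wy": 0,"wz": 0},
  {"gripper": 0,"x": -0.3,"y": 0,"z": 0,"wx": 0,"wy": 0,"wz": 0},
  {"gripper": 0,"x": -0.3,"y": 0,"z": 0,"wx": 0,"wy": 0,"wz": 0},
  {"gripper": 0,"x": -0.3,"y": 0,"z": 0,"wx": 0,"wy": 0,"wz": 0},
])

```text
t: 6.45
tcp_pos: [0.5151, -0.0023, 0.0263]
eef_rot: [-0.165, 0.986, 0.0, -0.003]
force: [-7.7, -8.0, 5.1]
finger_gap: -0.0
grasp_force: 5.2
```

The left drawer is home: force rose to about 11 N with no more travel. Backing off and moving across to the right drawer.

Request:
send_rows([
  {"gripper": 0,"x": 20,"y": 0,"z": 0,"wx": 0,"wy": 0,"wz": 0},
  {"gripper": 0,"x": 35,"y": 0,"z": 0,"wx": 0,"wy": 0,"wz": 0},
  {"gripper": 0,"x": 38,"y": 0,"z": 0,"wx": 0,"wy": 0,"wz": 0},
  {"gripper": 0,"x": 0,"y": -40,"z": 0,"wx": 0,"wy": 0,"wz": 0},
  {"gripper": 0,"x": 0,"y": -50,"z": 0,"wx": 0,"wy": 0,"wz": 0},
])

```text
t: 7.08
tcp_pos: [0.4601, -0.1173, 0.0265]
eef_rot: [-0.165, 0.986, -0.0, 0.001]
force: [1.0, -0.3, -0.4]
finger_gap: -0.0
grasp_force: 0.0
```

Request:
send_rows([
  {"gripper": 0,"x": 0,"y": -50,"z": 0,"wx": 0,"wy": 0,"wz": 0},
  {"gripper": 0,"x": 0,"y": -7,"z": 0,"wx": 0,"wy": 0,"wz": 0},
  {"gripper": 0,"x": -10,"y": 0,"z": 0,"wx": 0,"wy": 0,"wz": 0},
  {"gripper": 0,"x": -10,"y": 0,"z": 0,"wx": 0,"wy": 0,"wz": 0},
  {"gripper": 0,"x": 0,"y": 0,"z": 0,"wx": 0,"wy": 0,"wz": 0},
])

```text
t: 7.7
tcp_pos: [0.4975, -0.1626, 0.0263]
eef_rot: [-0.166, 0.986, -0.0, 0.0]
force: [-0.8, 0.1, 0.3]
finger_gap: -0.0005
grasp_force: 0.0
```

```bash
python3 st.py; python3 - <<'E'
from bench import viewer
import cv2
c=viewer.camera('scene');cv2.imwrite('pics/scene2.png',cv2.resize(c['color'][80:350,210:510],None,fx=2,fy=2))
E
```

```text
7.7 case xyz [-0.1861 -0.0687  0.0263] F case [-0.7295  0.3835  0.3495] gap -0.0005
tool axes in case (rows x,y,z)
 [[-1.     -0.001  -0.0004]
 [-0.001   1.     -0.0002]
 [ 0.0004 -0.0002 -1.    ]]
```

View pics/scene2.png

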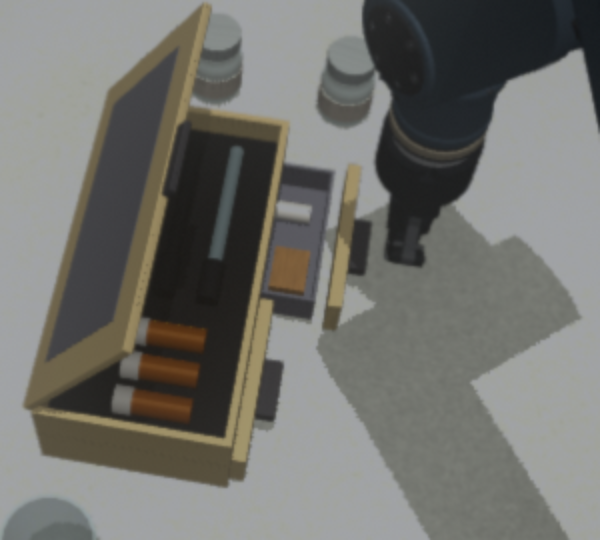

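The left drawer panel is flush against the case front, and the fingertip at (405,245) sits in front of the right pull at (360,245). Pushing.

Request:
send_rows([
  {"gripper": 0,"x": -6,"y": 0,"z": 0,"wx": 0,"wy": 0,"wz": 0},
  {"gripper": 0,"x": -6,"y": 0,"z": 0,"wx": 0,"wy": 0,"wz": 0},
  {"gripper": 0,"x": -7,"y": 0,"z": 0,"wx": 0,"wy": 0,"wz": 0},
  {"gripper": 0,"x": -7,"y": 0,"z": 0,"wx": 0,"wy": 0,"wz": 0},
  {"gripper": 0,"x": -7,"y": 0,"z": 0,"wx": 0,"wy": 0,"wz": 0},
])

```text
t: 8.38
tcp_pos: [0.528, -0.1532, 0.0263]
eef_rot: [-0.164, 0.986, 0.0, -0.0]
force: [-2.5, -0.7, 1.9]
finger_gap: -0.0002
grasp_force: 0.9
```

Request:
send_rows([
  {"gripper": 0,"x": -7,"y": 0,"z": 0,"wx": 0,"wy": 0,"wz": 0},
  {"gripper": 0,"x": -7,"y": 0,"z": 0,"wx": 0,"wy": 0,"wz": 0},
  {"gripper": 0,"x": -7,"y": 0,"z": 0,"wx": 0,"wy": 0,"wz": 0},
  {"gripper": 0,"x": -6,"y": 0,"z": 0,"wx": 0,"wy": 0,"wz": 0},
  {"gripper": 0,"x": -2,"y": 0,"z": 0,"wx": 0,"wy": 0,"wz": 0},
])

```text
t: 9.0
tcp_pos: [0.5558, -0.1439, 0.0263]
eef_rot: [-0.165, 0.986, -0.0, 0.0]
force: [-0.9, -0.8, 1.6]
finger_gap: -0.0002
grasp_force: 0.8
```

```bash
python3 st.py|head -1
```

```text
9.0 case xyz [-0.1248 -0.07    0.0263] F case [-1.0919 -0.5106  1.6073] gap -0.0002
```

Request:
send_rows([
  {"gripper": 0,"x": -2,"y": 0,"z": 0,"wx": 0,"wy": 0,"wz": 0},
  {"gripper": 0,"x": -2,"y": 0,"z": 0,"wx": 0,"wy": 0,"wz": 0},
  {"gripper": 0,"x": -1,"y": 0,"z": 0,"wx": 0,"wy": 0,"wz": 0},
  {"gripper": 0,"x": -1,"y": 0,"z": 0,"wx": 0,"wy": 0,"wz": 0},
  {"gripper": 0,"x": -0.5,"y": 0,"z": 0,"wx": 0,"wy": 0,"wz": 0},
])

```text
t: 9.62
tcp_pos: [0.5615, -0.1419, 0.0263]
eef_rot: [-0.164, 0.986, 0.0, -0.0]
force: [-1.9, 0.3, 0.1]
finger_gap: -0.0001
grasp_force: 0.8
```

Request:
send_rows([
  {"gripper": 0,"x": -0.5,"y": 0,"z": 0,"wx": 0,"wy": 0,"wz": 0},
  {"gripper": 0,"x": -0.5,"y": 0,"z": 0,"wx": 0,"wy": 0,"wz": 0},
  {"gripper": 0,"x": -0.5,"y": 0,"z": 0,"wx": 0,"wy": 0,"wz": 0},
  {"gripper": 0,"x": -0.5,"y": 0,"z": 0,"wx": 0,"wy": 0,"wz": 0},
  {"gripper": 0,"x": -0.5,"y": 0,"z": 0,"wx": 0,"wy": 0,"wz": 0},
])

```text
t: 10.25
tcp_pos: [0.5626, -0.1414, 0.0262]
eef_rot: [-0.165, 0.986, 0.0, -0.001]
force: [-6.6, -3.7, 2.6]
finger_gap: -0.0
grasp_force: 3.3
```

```bash
python3 st.py|head -1
```

```text
10.25 case xyz [-0.1176 -0.0699  0.0262] F case [-7.4755 -1.3417  2.5829] gap -0.0
```

Request:
send_rows([
  {"gripper": 0,"x": -0.5,"y": 0,"z": 0,"wx": 0,"wy": 0,"wz": 0},
  {"gripper": 0,"x": -0.5,"y": 0,"z": 0,"wx": 0,"wy": 0,"wz": 0},
  {"gripper": 0,"x": -0.5,"y": 0,"z": 0,"wx": 0,"wy": 0,"wz": 0},
  {"gripper": 0,"x": 0,"y": 0,"z": 0,"wx": 0,"wy": 0,"wz": 0},
  {"gripper": 0,"x": 0,"y": 0,"z": 0,"wx": 0,"wy": 0,"wz": 0},
])

```text
t: 10.88
tcp_pos: [0.5627, -0.1414, 0.0263]
eef_rot: [-0.165, 0.986, 0.0, -0.003]
force: [-7.4, -5.3, 4.2]
finger_gap: 0.0
grasp_force: 4.7
```

Request:
send_rows([
  {"gripper": 0,"x": 20,"y": 0,"z": 0,"wx": 0,"wy": 0,"wz": 0},
  {"gripper": 0,"x": 30,"y": 0,"z": 0,"wx": 0,"wy": 0,"wz": 0},
  {"gripper": 0,"x": 0,"y": 20,"z": -50,"wx": 0,"wy": 0,"wz": 0},
  {"gripper": 0,"x": 0,"y": 25,"z": -50,"wx": 0,"wy": 0,"wz": 0},
  {"gripper": 0,"x": 0,"y": 25,"z": -50,"wx": 0,"wy": 0,"wz": 0},
])

```text
t: 11.5
tcp_pos: [0.4963, -0.0903, 0.178]
eef_rot: [-0.164, 0.986, -0.0, 0.002]
force: [-0.1, -0.0, 0.3]
finger_gap: -0.0003
grasp_force: 0.0
```

Request:
send_rows([
  {"gripper": 0,"x": 0,"y": 0,"z": -50,"wx": 0,"wy": 0,"wz": 0},
  {"gripper": 0,"x": 0,"y": 0,"z": -50,"wx": 0,"wy": 0,"wz": 0},
  {"gripper": 0,"x": 0,"y": 0,"z": -40,"wx": 0,"wy": 0,"wz": 0},
  {"gripper": 0,"x": 0,"y": 0,"z": 0,"wx": 0,"wy": 0,"wz": 0},
  {"gripper": 0,"x": 0,"y": 0,"z": 0,"wx": 0,"wy": 0,"wz": 0},
])

```text
t: 12.12
tcp_pos: [0.4953, -0.0903, 0.316]
eef_rot: [-0.164, 0.986, 0.0, 0.0]
force: [-0.0, -0.0, -0.8]
finger_gap: 0.0001
grasp_force: 0.0
```

```bash
python3 st.py|head -1; python3 - <<'E'
from bench import viewer
import cv2
c=viewer.camera('scene');cv2.imwrite('pics/scene3.png',c['color'][60:460,180:640])
E
```

```text
12.12 case xyz [-0.1646  0.0003  0.316 ] F case [-0.0329  0.0019 -0.763 ] gap 0.0001
```

View pics/scene3.png

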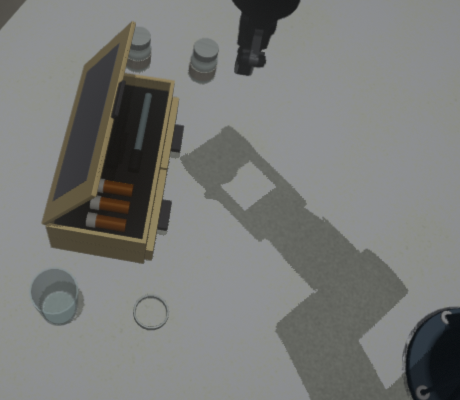

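Both drawers are flush and the case hasn't moved. Next I'll go over the lid edge and come down on the lid's outer face.

Request:
send_rows([
  {"gripper": 0,"x": -40,"y": 0,"z": 0,"wx": 0,"wy": 0,"wz": 0},
  {"gripper": 0,"x": -50,"y": 0,"z": 0,"wx": 0,"wy": 0,"wz": 0},
  {"gripper": 0,"x": -50,"y": 0,"z": 0,"wx": 0,"wy": 0,"wz": 0},
  {"gripper": 0,"x": -50,"y": 0,"z": 0,"wx": 0,"wy": 0,"wz": 0},
  {"gripper": 0,"x": -10,"y": 0,"z": 0,"wx": 0,"wy": 0,"wz": 0},
])

```text
t: 12.8
tcp_pos: [0.6862, -0.0245, 0.3129]
eef_rot: [-0.165, 0.986, 0.001, -0.001]
force: [-1.6, -0.5, -0.1]
finger_gap: -0.0002
grasp_force: 0.0
```

Request:
send_rows([
  {"gripper": 0,"x": 0,"y": 0,"z": 30,"wx": 0,"wy": 0,"wz": 0},
  {"gripper": 0,"x": 0,"y": 0,"z": 30,"wx": 0,"wy": 0,"wz": 0},
  {"gripper": 0,"x": 0,"y": 0,"z": 25,"wx": 0,"wy": 0,"wz": 0},
  {"gripper": 0,"x": 0,"y": 0,"z": 20,"wx": 0,"wy": 0,"wz": 0},
  {"gripper": 0,"x": 0,"y": 0,"z": 5,"wx": 0,"wy": 0,"wz": 0},
])

```text
t: 13.42
tcp_pos: [0.6821, -0.0258, 0.2034]
eef_rot: [-0.164, 0.986, 0.001, -0.003]
force: [1.0, -0.1, 0.5]
finger_gap: -0.0002
grasp_force: 0.0
```

```bash
python3 st.py
```

```text
13.43 case xyz [0.033  0.0004 0.2034] F case [ 0.879  -0.448   0.4643] gap -0.0002
tool axes in case (rows x,y,z)
 [[-1.      0.0023  0.0056]
 [ 0.0023  1.      0.0031]
 [-0.0056  0.0031 -1.    ]]
```

Request:
send_rows([
  {"gripper": 0,"x": 2,"y": 0,"z": 6,"wx": 0,"wy": 0,"wz": 0},
  {"gripper": 0,"x": 5,"y": 0,"z": 6,"wx": 0,"wy": 0,"wz": 0},
  {"gripper": 0,"x": 6,"y": 0,"z": 5,"wx": 0,"wy": 0,"wz": 0},
  {"gripper": 0,"x": 6,"y": 0,"z": 4,"wx": 0,"wy": 0,"wz": 0},
  {"gripper": 0,"x": 6,"y": 0,"z": 5,"wx": 0,"wy": 0,"wz": 0},
])

```text
t: 14.05
tcp_pos: [0.6612, -0.0341, 0.1811]
eef_rot: [-0.164, 0.986, -0.0, 0.001]
force: [0.4, 0.2, 2.9]
finger_gap: 0.0001
grasp_force: 1.1
```

Request:
send_rows([
  {"gripper": 0,"x": 4,"y": 0,"z": 4,"wx": 0,"wy": 0,"wz": 0},
  {"gripper": 0,"x": 4,"y": 0,"z": 4,"wx": 0,"wy": 0,"wz": 0},
  {"gripper": 0,"x": 3,"y": 0,"z": 4,"wx": 0,"wy": 0,"wz": 0},
  {"gripper": 0,"x": 3,"y": 0,"z": 4,"wx": 0,"wy": 0,"wz": 0},
  {"gripper": 0,"x": 2,"y": 0,"z": 2,"wx": 0,"wy": 0,"wz": 0},
])

```text
t: 14.68
tcp_pos: [0.6455, -0.0392, 0.1618]
eef_rot: [-0.164, 0.986, 0.0, -0.0]
force: [-0.6, -0.6, 1.7]
finger_gap: 0.0002
grasp_force: 1.0
```

```bash
python3 st.py|head -1
```

```text
14.68 case xyz [-0.0059 -0.0003  0.1618] F case [-0.7825 -0.3635  1.7259] gap 0.0002
```

Request:
send_rows([
  {"gripper": 0,"x": 4,"y": 0,"z": 5,"wx": 0,"wy": 0,"wz": 0},
  {"gripper": 0,"x": 4,"y": 0,"z": 5,"wx": 0,"wy": 0,"wz": 0},
  {"gripper": 0,"x": 4,"y": 0,"z": 5,"wx": 0,"wy": 0,"wz": 0},
  {"gripper": 0,"x": 3,"y": 0,"z": 5,"wx": 0,"wy": 0,"wz": 0},
  {"gripper": 0,"x": 2,"y": 0,"z": 5,"wx": 0,"wy": 0,"wz": 0},
])

```text
t: 15.3
tcp_pos: [0.6292, -0.0447, 0.1369]
eef_rot: [-0.164, 0.986, -0.0, -0.0]
force: [0.9, -0.9, 1.5]
finger_gap: 0.0003
grasp_force: 0.9
```

Request:
send_rows([
  {"gripper": 0,"x": 2,"y": 0,"z": 5,"wx": 0,"wy": 0,"wz": 0},
  {"gripper": 0,"x": 2,"y": 0,"z": 5,"wx": 0,"wy": 0,"wz": 0},
  {"gripper": 0,"x": 2,"y": 0,"z": 5,"wx": 0,"wy": 0,"wz": 0},
  {"gripper": 0,"x": 2,"y": 0,"z": 5,"wx": 0,"wy": 0,"wz": 0},
  {"gripper": 0,"x": 1,"y": 0,"z": 5,"wx": 0,"wy": 0,"wz": 0},
])

```text
t: 15.92
tcp_pos: [0.6208, -0.0475, 0.1119]
eef_rot: [-0.164, 0.986, 0.0, -0.0]
force: [-1.2, -0.8, 1.3]
finger_gap: -0.0004
grasp_force: 0.8
```

```bash
python3 st.py|head -1
```

```text
15.93 case xyz [-0.032  -0.0001  0.1119] F case [-1.3434 -0.357   1.3165] gap -0.0004
```

Request:
send_rows([
  {"gripper": 0,"x": 1,"y": 0,"z": 4,"wx": 0,"wy": 0,"wz": 0},
  {"gripper": 0,"x": 1,"y": 0,"z": 4,"wx": 0,"wy": 0,"wz": 0},
  {"gripper": 0,"x": 0,"y": 0,"z": 3,"wx": 0,"wy": 0,"wz": 0},
  {"gripper": 0,"x": 0,"y": 0,"z": 3,"wx": 0,"wy": 0,"wz": 0},
  {"gripper": 0,"x": 0,"y": 0,"z": 2,"wx": 0,"wy": 0,"wz": 0},
])

```text
t: 16.55
tcp_pos: [0.619, -0.0481, 0.0961]
eef_rot: [-0.164, 0.986, 0.0, -0.0]
force: [-1.7, 0.1, 0.9]
finger_gap: -0.0003
grasp_force: 0.8
```

Request:
send_rows([
  {"gripper": 0,"x": 0,"y": 0,"z": 1,"wx": 0,"wy": 0,"wz": 0},
  {"gripper": 0,"x": 0,"y": 0,"z": 1,"wx": 0,"wy": 0,"wz": 0},
  {"gripper": 0,"x": 0,"y": 0,"z": 0.5,"wx": 0,"wy": 0,"wz": 0},
  {"gripper": 0,"x": 0,"y": 0,"z": 0.5,"wx": 0,"wy": 0,"wz": 0},
  {"gripper": 0,"x": 0,"y": 0,"z": 0.5,"wx": 0,"wy": 0,"wz": 0},
])

```text
t: 17.18
tcp_pos: [0.6192, -0.0481, 0.0936]
eef_rot: [-0.164, 0.986, 0.0, 0.0]
force: [-3.6, 0.4, 7.7]
finger_gap: 0.0001
grasp_force: 4.0
```

```bash
python3 st.py|head -1
```

```text
17.18 case xyz [-0.0337 -0.0001  0.0936] F case [-3.2305  1.5894  7.7194] gap 0.0001
```

The tip has stopped at 93.6 mm with the force rising, so the lid is on its stop. One more small press, then straight up and back.

Request:
send_rows([
  {"gripper": 0,"x": 0,"y": 0,"z": 0.5,"wx": 0,"wy": 0,"wz": 0},
  {"gripper": 0,"x": 0,"y": 0,"z": 0.5,"wx": 0,"wy": 0,"wz": 0},
  {"gripper": 0,"x": 0,"y": 0,"z": 0.5,"wx": 0,"wy": 0,"wz": 0},
  {"gripper": 0,"x": 0,"y": 0,"z": 0,"wx": 0,"wy": 0,"wz": 0},
  {"gripper": 0,"x": 0,"y": 0,"z": 0,"wx": 0,"wy": 0,"wz": 0},
])

```text
t: 17.8
tcp_pos: [0.6192, -0.048, 0.0935]
eef_rot: [-0.165, 0.986, -0.0, 0.0]
force: [-4.8, 0.4, 13.6]
finger_gap: 0.0003
grasp_force: 6.6
```

Request:
send_rows([
  {"gripper": 0,"x": 0,"y": 0,"z": -20,"wx": 0,"wy": 0,"wz": 0},
  {"gripper": 0,"x": 0,"y": 0,"z": -40,"wx": 0,"wy": 0,"wz": 0},
  {"gripper": 0,"x": 0,"y": 0,"z": -50,"wx": 0,"wy": 0,"wz": 0},
  {"gripper": 0,"x": 0,"y": 0,"z": -50,"wx": 0,"wy": 0,"wz": 0},
  {"gripper": 0,"x": 0,"y": 0,"z": -30,"wx": 0,"wy": 0,"wz": 0},
])

```text
t: 18.42
tcp_pos: [0.6207, -0.0483, 0.2844]
eef_rot: [-0.164, 0.986, -0.001, 0.003]
force: [-0.5, -0.1, -0.7]
finger_gap: -0.0001
grasp_force: 0.0
```

Request:
send_rows([
  {"gripper": 0,"x": 50,"y": 0,"z": 0,"wx": 0,"wy": 0,"wz": 0},
  {"gripper": 0,"x": 50,"y": 0,"z": 0,"wx": 0,"wy": 0,"wz": 0},
  {"gripper": 0,"x": 30,"y": 0,"z": 0,"wx": 0,"wy": 0,"wz": 0},
  {"gripper": 0,"x": 0,"y": 0,"z": 0,"wx": 0,"wy": 0,"wz": 0},
  {"gripper": 0,"x": 0,"y": 0,"z": 0,"wx": 0,"wy": 0,"wz": 0},
])

```text
t: 19.05
tcp_pos: [0.4975, -0.0905, 0.2817]
eef_rot: [-0.164, 0.986, -0.0, 0.001]
force: [0.5, -0.4, -0.1]
finger_gap: -0.0003
grasp_force: 0.0
```

```bash
python3 st.py|head -1; python3 - <<'E'
from bench import viewer
import cv2
c=viewer.camera('scene');cv2.imwrite('pics/scene4.png',cv2.resize(c['color'][80:400,200:440],None,fx=1.85,fy=1.85,interpolation=cv2.INTER_CUBIC))
E
```

```text
19.05 case xyz [-0.1625 -0.0006  0.2817] F case [ 0.3404 -0.5535 -0.1314] gap -0.0003
```

View pics/scene4.png

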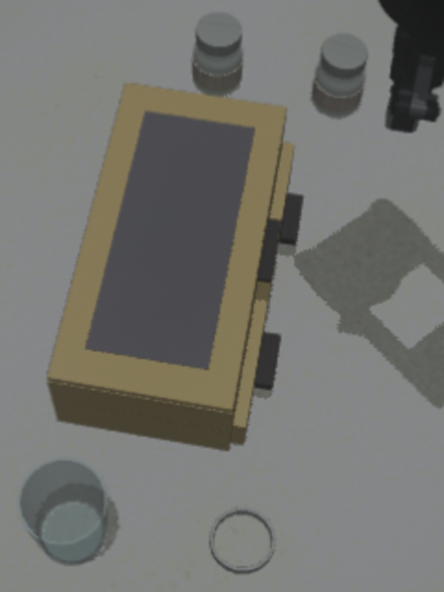

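The lid lies flat and both drawer panels sit equally close to the case. The jars, beaker and cap are where they were.

```bash
python3 -c "
from bench import job_done
print(job_done())"
```

```text
the job is handed in; nothing more can be done
None
```

I pushed both drawers home, then pressed the lid shut, and handed the job in at about 19 s. The last picture shows the case in place and the jars, beaker and cap where they stood; the judge's verdict was not shown.

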